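Put the micro-injection station to rest

TASK

Close down the injection station: first turn the injector's black reset knob back to its zero stop, fully home at the red mark, before the manipulator stand is parked, and then push the stand along the bench until its round base lies wholly on the blue parking mat. Cover every dish standing on the warming plate with the lid of its own colour, seated and level, leaving the dishes on the plate; the lids may go on in any order and at any time. Keep dishes and stand upright and leave the other things on the bench where they are.

Things in the scene. Friction and masses are not known exactly. Their poses are not given: they have to be found in the camera images.
- drive (a joint): Reading of the injector's reset knob, rad. 0 = at its zero stop; grows as the knob turns clockwise seen from above, up to 5.2; so turn it BACK anticlockwise, in several grasps. Light friction (0.06 N m); it stays where it is left and stops dead at 0, where the white line on the knob points at the red mark.
- drive_grip (a point): On the reset knob's upright axis, in its black bar grip, turning with it. The bar is 42 mm long along this point's x, 14 mm wide along its y, 32 mm tall; this point is 7 mm below the bar's top and 23 mm above the round 44 mm flange at the bar's foot. The white line is on the -x half of the bar's top. The knob stands on the injector box.
- injector: Fixed white injector drive box, 140 (x) x 130 (y) x 60 mm tall, with the knob at the middle of its top; origin at the centre of its underside. A red mark on its top, on its -x side (towards the robot), shows zero; five black ticks are the turned positions.
- stand: Loose manipulator stand, 0.7 kg, 130 mm tall: white round base 130 mm across, 14 mm thick, an upright steel column 20 mm across at its centre (flat dark collar 32 mm across at its foot) and a 30 x 26 mm aluminium head. Base too wide to grip: push it by the base's edge. Origin at the centre of its underside, z up.
- mat_center (a point): Centre of the round blue parking mat, 190 mm across, flat on the bench (1 mm, it does not hinder sliding). Fixed; its place varies.
- warmer: Fixed aluminium warming plate, 210 x 210 mm, 20 mm thick, on which the dishes stand; origin at the centre of its underside.
- dish_red: Loose red culture dish (white inside) on the warming plate, open at the top: 60 mm outside, 54 mm inside diameter, 18 mm tall, 0.09 kg; origin at the centre of its underside, z up. Absent (None) in some runs.
- lid_red: Loose lid for the red dish, on the bench, 0.05 kg: white-edged red disc 72 mm across, a red round knob 18 mm across on top, a plug 48 mm across below. Origin at the centre of the plug's underside, z up: plug 0 to 5, disc 5 to 10, knob 10 to 38 mm above it. Seated, the disc lies flat on the rim, origin 13 mm above the dish's underside. No dish of its colour: nothing to do with it.
- dish_yellow: Loose yellow culture dish (white inside) on the warming plate, open at the top: 60 mm outside, 54 mm inside diameter, 18 mm tall, 0.09 kg; origin at the centre of its underside, z up. Absent (None) in some runs.
- lid_yellow: Loose lid for the yellow dish, on the bench, 0.05 kg: white-edged yellow disc 72 mm across, a yellow round knob 18 mm across on top, a plug 48 mm across below. Origin at the centre of the plug's underside, z up: plug 0 to 5, disc 5 to 10, knob 10 to 38 mm above it. Seated, the disc lies flat on the rim, origin 13 mm above the dish's underside. No dish of its colour: nothing to do with it.
- dish_green: Loose green culture dish (white inside) on the warming plate, open at the top: 60 mm outside, 54 mm inside diameter, 18 mm tall, 0.09 kg; origin at the centre of its underside, z up. Absent (None) in some runs.
- lid_green: Loose lid for the green dish, on the bench, 0.05 kg: white-edged green disc 72 mm across, a green round knob 18 mm across on top, a plug 48 mm across below. Origin at the centre of the plug's underside, z up: plug 0 to 5, disc 5 to 10, knob 10 to 38 mm above it. Seated, the disc lies flat on the rim, origin 13 mm above the dish's underside. No dish of its colour: nothing to do with it.
- dish_blue: Loose blue culture dish (white inside) on the warming plate, open at the top: 60 mm outside, 54 mm inside diameter, 18 mm tall, 0.09 kg; origin at the centre of its underside, z up. Absent (None) in some runs.
- lid_blue: Loose lid for the blue dish, on the bench, 0.05 kg: white-edged blue disc 72 mm across, a blue round knob 18 mm across on top, a plug 48 mm across below. Origin at the centre of the plug's underside, z up: plug 0 to 5, disc 5 to 10, knob 10 to 38 mm above it. Seated, the disc lies flat on the rim, origin 13 mm above the dish's underside. No dish of its colour: nothing to do with it.
- medium_bottle: Bystander: amber bottle, 40 mm wide, 85 mm tall, orange cap. Not part of the job.
- mouse: Bystander: black computer mouse, 100 x 58 x 32 mm. Not part of the job.
- tip_box: Bystander: blue pipette-tip box with white lid, 84 x 124 x 65 mm. Not part of the job.
- stain_jar: Bystander: small amber jar, 28 mm wide, 35 mm tall. Not part of the job.
- timer: Bystander: small white bench timer, 50 x 60 x 22 mm. Not part of the job.
- marker: Bystander: grey and green marker pen, 130 mm long, 12 mm thick. Not part of the job.
Not all that is in view belongs to the job. What is shaped like the lid_blue but orange is not meant.

How it is judged:
By the outcome, as a careful person would: the job done as asked, in the order asked, and still so for the second after the job is handed in, with the robot touching nothing.
Of dish_red, dish_yellow, dish_green, dish_blue only 3 to 4 are there at a start; the rules pass over those that are not, and their reading is None.
At some moment in a run one of stand may be knocked a few centimetres aside while the robot is not near it.
Once in a run the grip may slacken for a moment while it holds something.
It also fails if it takes over 210 s, if anything falls off the work surface, if the arm or the gripper's body presses on something with over 40 N, if the wrist force passes 120 N, or if a joint passes its speed limit or range.

ROBOT

A 7-joint arm with a two-finger parallel gripper is mounted at the origin on the work surface. World frame = base frame: x ahead of the robot, y to its left, z up, the work surface at z = 0. Lengths are in mm, angles in rad, forces in N, time in s.
With the tool pointing down it reaches from about 400 to 875 mm from the base axis. Payload 4.4 kg.
Tool frame: the origin (TCP) lies between the finger pads; the fingertips stand 17 mm ahead of it and the grasp point (between the pads) lies 2 mm behind it; z points along the fingers, y is the line along which they close (so a half turn about z gives the same grasp; the last joint's range is limited). The gripper opens to 85 mm and grips with 20 to 120 N. Pads are 22 mm wide; open, the fingers measure 114 mm over their backs; the gripper's body (76 mm by 85 mm) begins 54 mm behind the grasp point. The pads swing forward as they close: fully open they stand 13 mm farther back than shut.
Start: joints at [-1.214, 0.628, 0.038, 1.517, -0.027, 0.996, -0.02], TCP at [266.684, 592.788, 248.313] pointing down, gripper open.
Joint ranges: [-3.06, 3.06], [-0.37, 2.12], [-1.25, 1.32], [0.18, 2.47], [-1.1, 4.24], [0.23, 1.98], [-2.94, 2.94]. Speed limits (rad/s): [2.57, 2.57, 3.14, 3.14, 3.14, 3.14, 3.14].

INTERFACE

Orientations are given as [roll, pitch, yaw] about the fixed x, y, z axes, in that order (R = Rz(yaw) Ry(pitch) Rx(roll)).
In Python, from cell import sensors, get_image, ctrl gives the robot as it stands.
- The arm moves only by the tool send_rows, never from a script. Its argument "series" is a list of rows, each a list of 3 entries, a list of its own where there are three numbers: the finger opening in mm, from 0 to 85.4, then the shift along the world's x, y, z in units of 60 mm (1.0 is 60 mm), then the turn, a rotation vector about the world's x, y, z in units of 5 degrees (1.0 is 5 degrees). A call has 1 to 8 rows; each row shifts and turns the commanded pose from where the row before left it; what a row does not reach is not made up. A row lasts 1/8 s, in which the tool goes at most 62.5 mm and 10.7 degrees, less where a joint would pass 70% of its speed; a pose out of reach is approached as far as the arm can. A call is refused whole if a number of a shift passes 1 or a number of a turn 1, either way. A call with a gripper value outside its range is refused whole. The fingers move at their own pace and stop on an object; the grip force is fixed at half the most. Time passes only in rows, so rows that do not move let the fingers close. It gives the time, the measured TCP pose, the force, the opening and the grip force at its end, in the units of the state.
- sensors.read_state(): the state, without advancing time (a new reading comes with each control period).
- get_image(name): name is "scene" or "side" or "wrist"; returns a dict with "img" (384x512x3 uint8, red, green, blue), "depth" (384x512 float32, mm along the optical axis (not along the pixel's ray), 0 where there is no reading), "vfov" (degrees; the focal length in pixels is half the picture's height over the tangent of half this angle, whatever the lens; pixels are square), "cx", "cy" (the principal point, pixels), "world_to_cam" (4x4, takes a point from world to camera coordinates). Camera axes: x right, y down, z forward; pixel columns grow to the right and rows downward; lengths in mm; the calibration is good to about 2 mm. A picture is of the moment at which its call begins.
- ctrl.finish_job(): hands the job in; it is judged then, once.
The state is a dict: "clock": time; "qpos": joint angles; "qd": joint speeds; "tau": joint torques, N m; "eef_pos": TCP position; "tool_rot": TCP orientation; "force": force on the tool from outside, world axes, zero at the start; "torque": the same for the moment, N m; "width": finger opening in mm; "gripper_force": force on a finger pad.
Only numpy, scipy, OpenCV 4.12 (cv2) and the standard library are available. Lean on these libraries where they do the work, as an engineer would, in place of code of your own. Each camera call takes 0.05 s, during which the arm holds its last target. There are 200 camera calls.

## Working session

There is one attempt and no reset: what is moved stays moved. The work goes in short steps, Python scripts to look and compute and a tool call to move; the robot and the scene stay as the last step left them, time stands still between calls to the robot, and variables do not carry over. Pictures are saved under pics/ and viewed, at most 14 in all, crops included, and the job is handed in when it is done.

Besides the shell and the picture viewer there is one more tool, called by a JSON object that holds its "fn" and its "kwargs", one argument or row to a line. send_rows: Moves the arm, as the interface text tells. Its arguments: {"type":"object","properties":{"series":{"type":"array"}},"required":["series"]}

```bash
mkdir -p pics; ls; cat > h.py <<'E'
import numpy as np, cv2
from cell import sensors, get_image, ctrl
def grab(n,save=None):
    d=get_image(n)
    if save: cv2.imwrite('pics/'+save,cv2.cvtColor(d['img'],cv2.COLOR_RGB2BGR))
    return d
def f(d): return d['img'].shape[0]/2/np.tan(np.radians(d['vfov'])/2)
def cloud(d):
    h,w=d['depth'].shape; v,u=np.mgrid[:h,:w]; z=d['depth']; F=f(d)
    P=np.stack([(u-d['cx'])*z/F,(v-d['cy'])*z/F,z],-1)
    T=np.linalg.inv(d['world_to_cam']); return P@T[:3,:3].T+T[:3,3]
def ray(d,u,v,zp):
    T=np.linalg.inv(d['world_to_cam']); r=T[:3,:3]@np.array([(u-d['cx'])/f(d),(v-d['cy'])/f(d),1])
    o=T[:3,3]; return o+r*(zp-o[2])/r[2]
def proj(d,p):
    q=d['world_to_cam']@np.append(p,1); return q[0]/q[2]*f(d)+d['cx'],q[1]/q[2]*f(d)+d['cy']
E
python3 - <<'E'
from h import *
s=sensors.read_state(); print(s)
for n in('scene','side','wrist'):
    d=grab(n,n+'0.png'); print(n,d['vfov'],d['cx'],d['cy'],np.linalg.inv(d['world_to_cam']).round(2).tolist())
E
```

```text
pics
{'clock': 0.0, 'qpos': array([-1.21380583,  0.6293609 ,  0.03845632,  1.51835438, -0.02698984,
        0.99628593, -0.01997245]), 'qd': array([-0.00099527, -0.00110721,  0.00096136,  0.0010314 ,  0.00143538,
        0.00065369,  0.00037384]), 'tau': array([ 5.09896163e-04, -5.63409913e+01,  1.22732040e+00, -1.93446189e+01,
        1.12494457e-02,  1.08338177e-02, -2.32389033e-05]), 'eef_pos': array([266.4434455 , 592.24219188, 247.38409849]), 'tool_rot': array([-3.13970301e+00,  4.23011972e-05,  2.71882397e+00]), 'force': array([ 0.41368054,  0.19419215, -0.31156555]), 'torque': array([ 0.00906805, -0.00698863, -0.00627109]), 'gripper_force': 0.0, 'width': 85.05783117207511}
scene 47.52147590503368 269.2313777740733 185.4321915072129 [[0.67, 0.63, -0.39, 1004.72], [0.74, -0.57, 0.35, -392.65], [-0.0, -0.52, -0.86, 1064.31], [0.0, 0.0, 0.0, 1.0]]
side 53.813941646395726 258.28743840956923 189.82636277029084 [[0.98, -0.12, 0.17, 351.12], [-0.21, -0.62, 0.76, -873.64], [0.01, -0.78, -0.63, 779.89], [0.0, 0.0, 0.0, 1.0]]
wrist 69.12529543941748 257.25316537251604 198.4922287262729 [[0.41, 0.88, 0.24, 204.92], [0.91, -0.39, -0.11, 620.95], [-0.0, 0.26, -0.96, 372.26], [0.0, 0.0, 0.0, 1.0]]
```

View pics/scene0.png

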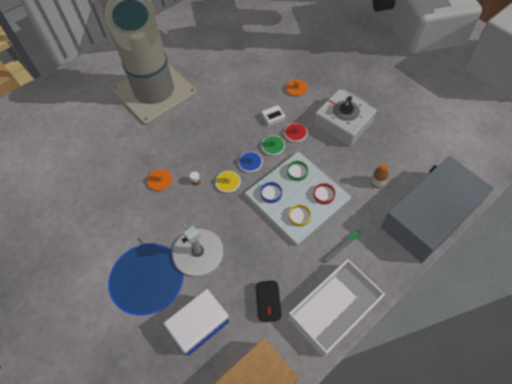

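View pics/side0.png

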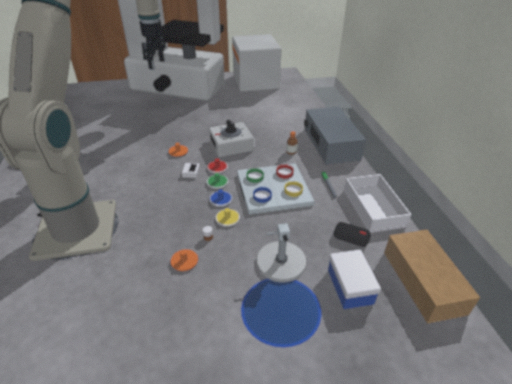

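Candidates, with scene-view pixels: lids red (296,132), green (273,145), blue (250,161) and yellow (228,181). The orange decoys are at (297,87) and (160,180). All four dishes are on the plate: green (298,170), red (324,193), blue (271,191) and yellow (300,215). The stand is at (197,250), the mat at (146,279) and the knob at (347,105).

```bash
cat > m.py <<'E'
from h import *
import sys
def hsv(d): return cv2.cvtColor(d['img'],cv2.COLOR_RGB2HSV)
R={'red':[(0,4),(172,180)],'yellow':[(22,32)],'green':[(60,88)],'blue':[(105,125)],'orange':[(6,17)]}
def blobs(d,c,zlo=-5,zhi=60,smin=120,vmin=80,amin=12):
    H=hsv(d); P=cloud(d); m=np.zeros(H.shape[:2],bool)
    for a,b in R[c]: m|=(H[...,0]>=a)&(H[...,0]<=b)
    m&=(H[...,1]>smin)&(H[...,2]>vmin)&(P[...,2]>zlo)&(P[...,2]<zhi)&(d['depth']>0)
    n,L,S,C=cv2.connectedComponentsWithStats(m.astype(np.uint8))
    out=[]
    for i in range(1,n):
        if S[i,4]>=amin:
            p=P[L==i]; out.append((S[i,4],C[i].round(1),p,L==i))
    return out
if __name__=='__main__':
  for n in('scene','side'):
    d=grab(n); print(n)
    for c in R:
        for a,C,p,_ in blobs(d,c):
            q=np.percentile(p,[2,98],0); print(c,a,C,'mid',((q[0]+q[1])/2).round(0),'ext',(q[1]-q[0]).round(0))
E
python3 m.py; python3 - <<'E'
from m import *
a=grab('scene');b=grab('side')
A=cv2.resize(cv2.cvtColor(a['img'][75:250,210:370],cv2.COLOR_RGB2BGR),None,fx=2.5,fy=2.5,interpolation=2)
B=cv2.resize(cv2.cvtColor(b['img'][110:285,150:310],cv2.COLOR_RGB2BGR),None,fx=2.5,fy=2.5,interpolation=2)
cv2.imwrite('pics/crop.png',np.hstack([A,B]))
K=cv2.resize(cv2.cvtColor(a['img'][80:145,310:385],cv2.COLOR_RGB2BGR),None,fx=5,fy=5,interpolation=2)
K2=cv2.resize(cv2.cvtColor(b['img'][110:175,200:275],cv2.COLOR_RGB2BGR),None,fx=5,fy=5,interpolation=2)
cv2.imwrite('pics/knob.png',np.hstack([K,K2]))
E
```

```text
scene
red 262 [295.4 131.4] mid [439. 223.  24.] ext [55. 57. 33.]
red 30 [323.9 185.3] mid [645. 131.  34.] ext [29. 36. 11.]
red 29 [324.1 200.8] mid [671. 105.  34.] ext [32. 28. 13.]
red 26 [268.9 310. ] mid [ 794. -205.   33.] ext [14. 13.  6.]
yellow 335 [227.4 180.7] mid [437. -44.  23.] ext [56. 57. 32.]
yellow 40 [299.  207.4] mid [651.  32.  35.] ext [37. 42. 13.]
yellow 37 [299.9 222.9] mid [675.  11.  33.] ext [32. 33. 12.]
green 240 [272.7 144.3] mid [429. 138.  23.] ext [52. 52. 32.]
green 46 [354.  235.1] mid [794.  96.  14.] ext [10. 32.  8.]
blue 288 [249.8 161. ] mid [429.  48.  23.] ext [55. 56. 33.]
blue 29 [268.5 184.7] mid [542.  21.  34.] ext [25. 43. 12.]
blue 31 [272.2 199.6] mid [574.   3.  34.] ext [29. 34. 12.]
blue 3981 [144.4 279.6] mid [ 518. -381.    2.] ext [168. 158.   8.]
blue 116 [207.1 337.6] mid [ 744. -350.   24.] ext [  3. 109.  24.]
orange 285 [296.4  87.2] mid [310. 352.  22.] ext [66. 66. 35.]
orange 430 [159.2 179.5] mid [ 304. -185.   22.] ext [67. 64. 33.]
orange 42 [380.7 176.4] mid [730. 266.  53.] ext [23. 25. 12.]
side
red 134 [217.  165.1] mid [439. 220.  22.] ext [53. 49. 30.]
red 18 [283.9 175.9] mid [649.  98.  27.] ext [35. 17.  8.]
yellow 200 [227.1 216.2] mid [436. -45.  23.] ext [51. 47. 31.]
green 25 [221.8 180.2] mid [444. 137.  11.] ext [17. 34.  4.]
blue 14 [263.  188.8] mid [564.  37.  30.] ext [28. 14.  7.]
blue 181 [220.5 197. ] mid [428.  46.  23.] ext [53. 49. 30.]
blue 24 [262.  199.7] mid [551.  -9.  28.] ext [40. 14.  6.]
blue 336 [353.4 298. ] mid [ 697. -360.   20.] ext [72. 98. 31.]
blue 4022 [281.6 313.3] mid [ 516. -384.    1.] ext [167. 156.   6.]
orange 160 [177.6 150. ] mid [309. 347.  22.] ext [58. 58. 31.]
orange 433 [183.8 259.8] mid [ 301. -188.   22.] ext [61. 60. 32.]
```

View pics/crop.png

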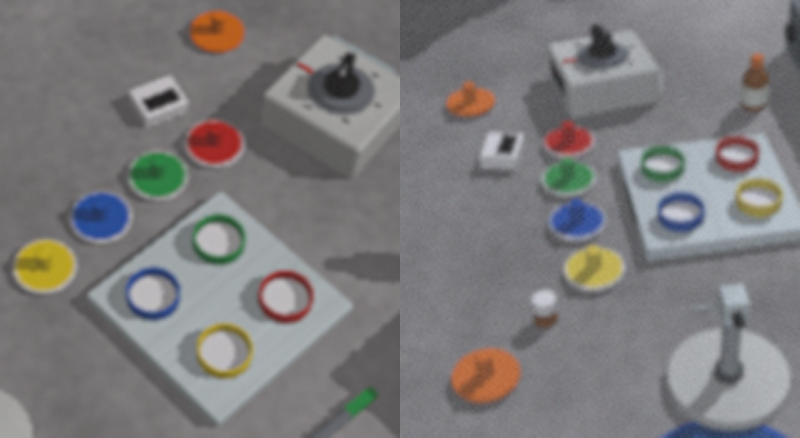

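View pics/knob.png

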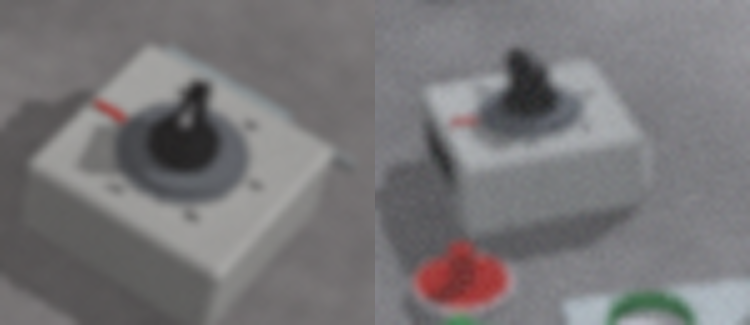

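The crops confirm the colours. Red, green, blue and yellow lids lie in a row about 88 mm apart, and each colour has a dish. The knob's white line is turned away from the red mark. Next I measure the injector, dishes, stand and mat.

```bash
python3 - <<'E'
from m import *
for n,k in(('scene',(347,108)),('side',(231,130))):
    d=grab(n);P=cloud(d);H=hsv(d)
    X=ray(d,*k,70); print(n,'knob approx',X.round(0))
    m=(np.abs(P[...,0]-X[0])<130)&(np.abs(P[...,1]-X[1])<130)&(np.abs(P[...,2]-60)<5)
    pts=P[m][:,:2].astype(np.float32); r=cv2.minAreaRect(pts); print('injtop',len(pts),r)
    m=(np.abs(P[...,0]-X[0])<60)&(np.abs(P[...,1]-X[1])<60)&(P[...,2]>75)
    print('knob pts',m.sum(),np.median(P[m],0).round(0),np.percentile(P[m][:,2],98))
    m=(np.abs(P[...,2]-20)<3.5)&(np.abs(P[...,0]-608)<170)&(np.abs(P[...,1]-65)<170)&(H[...,1]<90)
    c,L,S,C=cv2.connectedComponentsWithStats(cv2.morphologyEx(m.astype(np.uint8),2,np.ones((3,3)))); i=1+S[1:,4].argmax()
    print('warm',cv2.minAreaRect(P[L==i][:,:2].astype(np.float32)))
    m=(np.abs(P[...,2]-14)<4)&(np.abs(P[...,0]-580)<100)&(np.abs(P[...,1]+290)<100)&(H[...,1]<60)
    c,L,S,C=cv2.connectedComponentsWithStats(m.astype(np.uint8)); i=1+S[1:,4].argmax()
    print('stand base',S[i,4],cv2.minEnclosingCircle(P[L==i][:,:2].astype(np.float32)))
    for c in ('red','yellow','green','blue'):
        m=np.zeros(P.shape[:2],bool)
        for a,b in R[c]: m|=(H[...,0]>=a)&(H[...,0]<=b)
        m&=(H[...,1]>80)&(P[...,2]>24)&(P[...,2]<48)&(P[...,0]>500)&(P[...,0]<710)&(P[...,1]>-50)&(P[...,1]<180)
        if m.sum()>4: print(c,m.sum(),[np.round(x) for x in cv2.minEnclosingCircle(P[m][:,:2].astype(np.float32))])
    m=np.zeros(P.shape[:2],bool)|((H[...,0]>=105)&(H[...,0]<=125)&(H[...,1]>120)&(np.abs(P[...,2])<6)&(P[...,1]<-250)&(P[...,0]<630))
    print('mat',[np.round(x) for x in cv2.minEnclosingCircle(P[m][:,:2].astype(np.float32))])
E
```

```text
scene knob approx [511. 363.  70.]
injtop 1210 ((512.4024047851562, 360.296630859375), (138.26536560058594, 133.90133666992188), 8.416417121887207)
knob pts 117 [516. 354.  98.] 107.64330647270762
warm ((607.0979614257812, 68.90031433105469), (211.4553985595703, 211.66343688964844), 0.27679887413978577)
stand base 1326 ((554.1251831054688, -237.38827514648438), 66.13751220703125)
red 126 [array([657., 120.]), np.float64(30.0)]
yellow 144 [array([661.,  24.]), np.float64(31.0)]
green 78 [array([555., 117.]), np.float64(31.0)]
blue 115 [array([558.,  14.]), np.float64(30.0)]
mat [array([ 518., -375.]), np.float64(94.0)]
side knob approx [511. 355.  70.]
injtop 534 ((510.2251281738281, 356.85400390625), (139.1006317138672, 132.05548095703125), 8.8728609085083)
knob pts 81 [509. 355.  93.] 105.5518136784625
warm ((606.2857055664062, 68.46410369873047), (209.47958374023438, 214.94468688964844), 0.3510080873966217)
stand base 1217 ((552.9301147460938, -238.32106018066406), 65.40548706054688)
red 90 [array([657., 120.]), np.float64(32.0)]
yellow 91 [array([660.,  23.]), np.float64(31.0)]
green 48 [array([552., 117.]), np.float64(32.0)]
blue 99 [array([557.,  15.]), np.float64(31.0)]
mat [array([ 517., -377.]), np.float64(94.0)]
```

{"fn": "send_rows", "kwargs": {
  "series": [
    [85,[0.68,-0.65,0],[0,0,0]],
    [85,[0.68,-0.65,0],[0,0,0]],
    [85,[0.68,-0.65,0],[0,0,0]],
    [85,[0.68,-0.65,0],[0,0,0]],
    [85,[0.68,-0.65,0],[0,0,0]],
    [85,[0.68,-0.65,0],[0,0,0]],
    [85,[0,0,0],[0,0,0]]
  ]
}}

```text
clock: 1.32
eef_pos: [516.4, 352.7, 248.4]
tool_rot: [-3.14, 0.004, 2.709]
force: [-0.3, 0.6, 0.6]
width: 85.2
gripper_force: 0.0
```

```bash
python3 - <<'E'
from m import *
d=grab('wrist','w1.png')
s=sensors.read_state();print(s['eef_pos'],s['tool_rot'],s['clock'])
P=cloud(d)
m=(np.hypot(P[...,0]-511,P[...,1]-358)<45)&(P[...,2]>92)&(P[...,2]<118)
p=P[m];print(len(p),np.percentile(p[:,2],[50,98]));print(cv2.minAreaRect(p[:,:2].astype(np.float32)))
g=d['img'].max(-1)
w=m&(g>150);print('white',w.sum(),P[w].mean(0) if w.any() else 0)
m=(np.abs(P[...,0]-511)<110)&(np.abs(P[...,1]-358)<110)&(np.abs(P[...,2]-60)<4);print(cv2.minAreaRect(P[m][:,:2].astype(np.float32)))
for zp in(60,):
    H=hsv(d);mm=((H[...,0]<6)|(H[...,0]>172))&(H[...,1]>120)&(np.hypot(P[...,0]-511,P[...,1]-358)<75)&(P[...,2]>50)
    print('redmark',mm.sum(),P[mm].mean(0))
E
```

```text
[513.57588286 356.11321473 248.32517906] [-3.14116656e+00  1.08140167e-03  2.71325306e+00] 1.375
605 [102.7182991  104.57433157]
((507.4283142089844, 362.14398193359375), (14.206323623657227, 41.646934509277344), 25.605195999145508)
white 36 [511.54127275 352.62386331 103.45212264]
((507.12872314453125, 362.150146484375), (138.05874633789062, 127.7818374633789), 8.6716947555542)
redmark 114 [465.1386873  352.41325747 158.10097924]
```

View pics/w1.png

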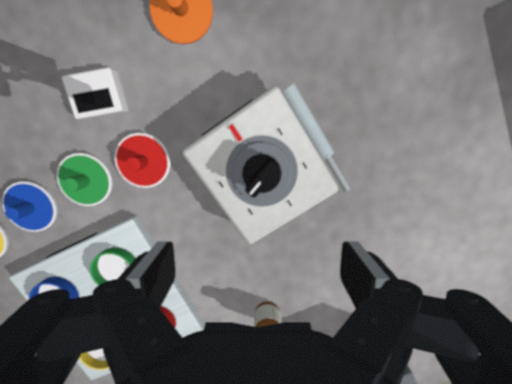

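The wrist picture shows the knob at (262,173), its white line pointing to (254,188), and the red mark at (235,132). The knob therefore has to turn about 253° anticlockwise. I turn the tool by −40° first, then measure again once it is still.

{"fn": "send_rows", "kwargs": {
  "series": [
    [85,[0,0,0],[0,0,-1]],
    [85,[0,0,0],[0,0,-1]],
    [85,[0,0,0],[0,0,-1]],
    [85,[0,0,0],[0,0,-1]],
    [85,[0,0,0],[0,0,-1]],
    [85,[0,0,0],[0,0,-1]],
    [85,[0,0,0],[0,0,-1]],
    [85,[0,0,0],[0,0,-1]]
  ]
}}

```text
clock: 2.38
eef_pos: [509.9, 360.7, 248.3]
tool_rot: [-3.141, -0.001, 2.021]
force: [-0.8, 0.0, 0.2]
width: 85.0
gripper_force: 0.0
```

{"fn": "send_rows", "kwargs": {
  "series": [
    [40,[0,0,0],[0,0,0]],
    [40,[0,0,0],[0,0,0]],
    [40,[0,0,0],[0,0,0]]
  ]
}}

```text
clock: 2.75
eef_pos: [511.2, 359.1, 248.3]
tool_rot: [-3.142, -0.0, 2.022]
force: [-0.1, 0.2, -0.3]
width: 40.0
gripper_force: 0.0
```

```bash
cat > kn.py <<'E'
from m import *
d=grab('wrist')
s=sensors.read_state();print(s['eef_pos'],s['tool_rot'],s['clock'],s['qpos'].round(2))
P=cloud(d)
m=(np.hypot(P[...,0]-511,P[...,1]-358)<45)&(P[...,2]>92)&(P[...,2]<112)
p=P[m];print(len(p),np.percentile(p[:,2],[50,98]));print(cv2.minAreaRect(p[:,:2].astype(np.float32)))
w=m&(d['img'].max(-1)>150);print('white',w.sum(),P[w].mean(0) if w.any() else 0)
m=(np.abs(P[...,0]-511)<110)&(np.abs(P[...,1]-358)<110)&(np.abs(P[...,2]-60)<4);print(cv2.minAreaRect(P[m][:,:2].astype(np.float32)))
H=hsv(d);mm=((H[...,0]<6)|(H[...,0]>172))&(H[...,1]>120)&(np.hypot(P[...,0]-511,P[...,1]-358)<75)&(np.abs(P[...,2]-60)<6)
if mm.any(): print('redmark',mm.sum(),P[mm].mean(0))
E
python3 kn.py
```

```text
[511.33114134 358.95302432 248.31849962] [-3.14155538e+00 -2.26107559e-04  2.02155070e+00] 2.8 [-0.8   0.6   0.23  1.6  -0.16  0.96 -0.06]
573 [102.8215414  104.29211716]
((507.7295837402344, 361.9990234375), (13.270377159118652, 42.0669059753418), 25.541818618774414)
white 42 [512.00911489 351.8396048  103.28062004]
((507.46771240234375, 362.3752746582031), (137.61512756347656, 128.1963348388672), 8.723737716674805)
redmark 75 [455.98299043 353.93849543  61.17579204]
```

{"fn": "send_rows", "kwargs": {
  "series": [
    [40,[-0.04,0.035,-0.6],[0,0,0]],
    [40,[0,0,-0.6],[0,0,0]],
    [40,[0,0,-0.6],[0,0,0]],
    [40,[0,0,-0.4],[0,0,0]],
    [40,[0,0,-0.3],[0,0,0]],
    [40,[0,0,0],[0,0,0]],
    [40,[0,0,0],[0,0,0]]
  ]
}}

```text
clock: 3.68
eef_pos: [509.8, 361.3, 99.3]
tool_rot: [3.14, -0.0, 2.021]
force: [-0.5, 0.0, -0.5]
width: 40.1
gripper_force: 0.0
```

{"fn": "send_rows", "kwargs": {
  "series": [
    [5,[0,0,0],[0,0,0]],
    [5,[0,0,0],[0,0,0]],
    [5,[0,0,0],[0,0,0]],
    [5,[0,0,0],[0,0,0]]
  ]
}}

```text
clock: 4.18
eef_pos: [508.4, 360.7, 99.6]
tool_rot: [-3.141, -0.0, 2.021]
force: [-2.7, -1.5, 6.3]
width: 12.9
gripper_force: 59.7
```

{"fn": "send_rows", "kwargs": {
  "series": [
    [5,[0,0,0],[0,0,1]],
    [5,[0,0,0],[0,0,1]],
    [5,[0,0,0],[0,0,1]],
    [5,[0,0,0],[0,0,1]],
    [5,[0,0,0],[0,0,1]],
    [5,[0,0,0],[0,0,1]],
    [5,[0,0,0],[0,0,1]],
    [5,[0,0,0],[0,0,1]]
  ]
}}

```text
clock: 5.18
eef_pos: [508.4, 360.8, 99.5]
tool_rot: [-3.141, -0.001, 2.722]
force: [-2.6, -0.5, 5.3]
width: 12.9
gripper_force: 59.7
```

{"fn": "send_rows", "kwargs": {
  "series": [
    [5,[0,0,0],[0,0,1]],
    [5,[0,0,0],[0,0,1]],
    [5,[0,0,0],[0,0,1]],
    [5,[0,0,0],[0,0,1]],
    [5,[0,0,0],[0,0,1]],
    [5,[0,0,0],[0,0,1]],
    [5,[0,0,0],[0,0,1]],
    [5,[0,0,0],[0,0,1]]
  ]
}}

```text
clock: 6.18
eef_pos: [508.4, 360.9, 99.5]
tool_rot: [-3.142, -0.001, -2.864]
force: [-3.3, -1.9, 5.7]
width: 12.4
gripper_force: 59.7
```

{"fn": "send_rows", "kwargs": {
  "series": [
    [5,[0,0,0],[0,0,1]],
    [5,[0,0,0],[0,0,1]],
    [5,[0,0,0],[0,0,1]],
    [5,[0,0,0],[0,0,1]],
    [5,[0,0,0],[0,0,1]],
    [5,[0,0,0],[0,0,1]],
    [5,[0,0,0],[0,0,1]],
    [5,[0,0,0],[0,0,1]]
  ]
}}

```text
clock: 7.18
eef_pos: [508.3, 361.0, 99.5]
tool_rot: [3.141, -0.001, -2.165]
force: [-3.5, -0.5, 5.6]
width: 12.3
gripper_force: 59.8
```

```bash
python3 -c "
from h import *
s=sensors.read_state();print({k:np.round(s[k],3) for k in('clock','qpos','eef_pos','tool_rot','force','torque','width')})"
```

```text
{'clock': np.float64(7.175), 'qpos': array([-0.427,  0.803, -0.392,  1.707,  0.431,  0.719,  1.507]), 'eef_pos': array([508.299, 361.033,  99.538]), 'tool_rot': array([ 3.141e+00, -1.000e-03, -2.165e+00]), 'force': array([-3.512, -0.485,  5.561]), 'torque': array([-0.13 ,  0.86 , -0.074]), 'width': np.float64(12.262)}
```

{"fn": "send_rows", "kwargs": {
  "series": [
    [5,[0,0,0],[0,0,1]],
    [5,[0,0,0],[0,0,1]],
    [5,[0,0,0],[0,0,1]],
    [5,[0,0,0],[0,0,1]],
    [5,[0,0,0],[0,0,1]],
    [5,[0,0,0],[0,0,1]],
    [5,[0,0,0],[0,0,1]],
    [5,[0,0,0],[0,0,1]]
  ]
}}

```text
clock: 8.18
eef_pos: [508.2, 361.0, 99.6]
tool_rot: [3.141, -0.0, -1.467]
force: [-3.6, -1.1, 5.4]
width: 12.6
gripper_force: 59.8
```

{"fn": "send_rows", "kwargs": {
  "series": [
    [5,[0,0,0],[0,0,0]],
    [40,[0,0,0],[0,0,0]],
    [40,[0,0,0],[0,0,0]],
    [40,[0,0,0.5],[0,0,0]],
    [40,[0,0,0.7],[0,0,-1]],
    [40,[0,0,0.7],[0,0,-1]],
    [40,[0,0,0.6],[0,0,-1]],
    [40,[0,0,0],[0,0,-1]]
  ]
}}

```text
clock: 9.18
eef_pos: [510.6, 362.4, 251.9]
tool_rot: [-3.137, 0.005, -1.823]
force: [0.9, -0.4, -0.2]
width: 40.0
gripper_force: 0.0
```

{"fn": "send_rows", "kwargs": {
  "series": [
    [40,[0,0,0],[0,0,-1]],
    [40,[0,0,0],[0,0,-1]],
    [40,[0,0,0],[0,0,-1]],
    [40,[0,0,0],[0,0,-1]],
    [40,[0,0,0],[0,0,-1]],
    [40,[0,0,0],[0,0,-1]],
    [40,[0,0,0],[0,0,-1]],
    [40,[0,0,0],[0,0,-1]]
  ]
}}

```text
clock: 10.18
eef_pos: [509.3, 360.8, 248.3]
tool_rot: [-3.141, 0.0, -2.52]
force: [-0.1, 0.2, 2.0]
width: 40.0
gripper_force: 0.0
```

{"fn": "send_rows", "kwargs": {
  "series": [
    [40,[0,0,0],[0,0,-1]],
    [40,[0,0,0],[0,0,-1]],
    [40,[0,0,0],[0,0,-1]],
    [40,[0,0,0],[0,0,-1]],
    [40,[0,0,0],[0,0,-1]],
    [40,[0,0,0],[0,0,-1]],
    [40,[0,0,0],[0,0,-1]],
    [40,[0,0,0],[0,0,-1]]
  ]
}}

```text
clock: 11.18
eef_pos: [509.3, 360.8, 248.4]
tool_rot: [-3.142, 0.0, 3.065]
force: [0.1, 0.0, -0.5]
width: 40.1
gripper_force: 0.0
```

{"fn": "send_rows", "kwargs": {
  "series": [
    [40,[0,0,0],[0,0,-1]],
    [40,[0,0,0],[0,0,-1]],
    [40,[0,0,0],[0,0,-1]],
    [40,[0,0,0],[0,0,-1]],
    [40,[0,0,0],[0,0,-1]],
    [40,[0,0,0],[0,0,-1]],
    [40,[0,0,0],[0,0,-1]],
    [40,[0,0,0],[0,0,-1]]
  ]
}}

```text
clock: 12.18
eef_pos: [509.3, 360.8, 248.4]
tool_rot: [3.141, 0.0, 2.367]
force: [-1.1, -0.2, 0.4]
width: 39.7
gripper_force: 0.0
```

{"fn": "send_rows", "kwargs": {
  "series": [
    [40,[0,0,0],[0,0,-1]],
    [40,[0,0,0],[0,0,-1]],
    [40,[0,0,0],[0,0,-1]],
    [40,[0,0,0],[0,0,-1]],
    [40,[0,0,0],[0,0,-1]],
    [40,[0,0,0],[0,0,-1]],
    [40,[0,0,0],[0,0,-1]],
    [40,[0,0,0],[0,0,-1]]
  ]
}}

```text
clock: 13.18
eef_pos: [509.2, 360.9, 248.4]
tool_rot: [3.141, -0.0, 1.669]
force: [0.5, -0.4, 0.1]
width: 40.0
gripper_force: 0.0
```

{"fn": "send_rows", "kwargs": {
  "series": [
    [40,[0,0,0],[0,0,0]],
    [40,[0,0,0],[0,0,0]]
  ]
}}

```text
clock: 13.42
eef_pos: [509.1, 361.0, 248.3]
tool_rot: [3.141, -0.0, 1.673]
force: [0.1, 0.0, -0.2]
width: 39.5
gripper_force: 0.0
```

```bash
python3 kn.py
```

```text
[509.08244879 360.90635504 248.33118618] [ 3.14156317e+00 -9.83657247e-05  1.67276162e+00] 13.475 [-0.77  0.6   0.17  1.6  -0.12  0.96 -0.45]
563 [102.7841334  104.44569303]
((507.5071716308594, 362.411865234375), (13.270034790039062, 40.853275299072266), 6.156975269317627)
white 45 [506.06486285 372.58670145 103.4211027 ]
((507.6245422363281, 362.1401062011719), (137.715087890625, 127.91690826416016), 8.93349838256836)
redmark 74 [455.93855827 354.01199465  61.12440737]
```

{"fn": "send_rows", "kwargs": {
  "series": [
    [40,[-0.02,0.01,-0.6],[0,0,0]],
    [40,[0,0,-0.6],[0,0,0]],
    [40,[0,0,-0.6],[0,0,0]],
    [40,[0,0,-0.4],[0,0,0]],
    [40,[0,0,-0.3],[0,0,0]],
    [40,[0,0,0],[0,0,0]],
    [40,[0,0,0],[0,0,0]]
  ]
}}

```text
clock: 14.35
eef_pos: [508.6, 361.9, 99.2]
tool_rot: [3.14, -0.001, 1.672]
force: [1.4, -0.2, 0.0]
width: 39.9
gripper_force: 0.0
```

{"fn": "send_rows", "kwargs": {
  "series": [
    [5,[0,0,0],[0,0,0]],
    [5,[0,0,0],[0,0,0]],
    [5,[0,0,0],[0,0,0]],
    [5,[0,0,0],[0,0,0]]
  ]
}}

```text
clock: 14.85
eef_pos: [508.1, 361.9, 99.6]
tool_rot: [3.141, -0.001, 1.672]
force: [-1.5, 0.0, 6.1]
width: 12.5
gripper_force: 59.3
```

{"fn": "send_rows", "kwargs": {
  "series": [
    [5,[0,0,0],[0,0,1]],
    [5,[0,0,0],[0,0,1]],
    [5,[0,0,0],[0,0,1]],
    [5,[0,0,0],[0,0,1]],
    [5,[0,0,0],[0,0,1]],
    [5,[0,0,0],[0,0,1]],
    [5,[0,0,0],[0,0,1]],
    [5,[0,0,0],[0,0,1]]
  ]
}}

```text
clock: 15.85
eef_pos: [507.5, 361.6, 99.5]
tool_rot: [3.142, -0.0, 2.372]
force: [-2.9, -1.1, 6.7]
width: 13.3
gripper_force: 59.6
```

{"fn": "send_rows", "kwargs": {
  "series": [
    [5,[0,0,0],[0,0,1]],
    [5,[0,0,0],[0,0,1]],
    [5,[0,0,0],[0,0,1]],
    [5,[0,0,0],[0,0,1]],
    [5,[0,0,0],[0,0,1]],
    [5,[0,0,0],[0,0,1]],
    [5,[0,0,0],[0,0,1]],
    [5,[0,0,0],[0,0,1]]
  ]
}}

```text
clock: 16.85
eef_pos: [507.2, 361.0, 99.5]
tool_rot: [-3.14, -0.001, 3.07]
force: [-4.4, -2.4, 8.2]
width: 12.8
gripper_force: 59.8
```

{"fn": "send_rows", "kwargs": {
  "series": [
    [5,[0,0,0],[0,0,1]],
    [5,[0,0,0],[0,0,0.6]],
    [5,[0,0,0],[0,0,0.4]],
    [5,[0,0,0],[0,0,0.3]],
    [5,[0,0,0],[0,0,0.3]],
    [5,[0,0,0],[0,0,0]]
  ]
}}

```text
clock: 17.6
eef_pos: [507.2, 360.8, 99.5]
tool_rot: [-3.14, -0.001, -2.989]
force: [-3.9, -2.8, 9.2]
width: 12.9
gripper_force: 59.9
```

```bash
cat > st.py <<'E'
from h import *
s=sensors.read_state();print({k:np.round(s[k],3).tolist() for k in('clock','qpos','eef_pos','tool_rot','force','torque','width','gripper_force')})
E
python3 st.py
```

```text
{'clock': 17.6, 'qpos': [-0.476, 0.791, -0.312, 1.711, 0.348, 0.697, 0.754], 'eef_pos': [507.209, 360.79, 99.525], 'tool_rot': [-3.14, -0.001, -2.989], 'force': [-3.925, -2.796, 9.167], 'torque': [-0.562, 0.845, -0.084], 'width': 12.942, 'gripper_force': 59.875}
```

{"fn": "send_rows", "kwargs": {
  "series": [
    [5,[0,0,0],[0,0,0.2]],
    [5,[0,0,0],[0,0,0.2]],
    [5,[0,0,0],[0,0,0]]
  ]
}}

```text
clock: 17.98
eef_pos: [507.2, 360.8, 99.6]
tool_rot: [-3.141, -0.002, -2.959]
force: [-3.7, -2.5, 9.0]
width: 12.8
gripper_force: 63.4
```

```bash
python3 st.py
```

```text
{'clock': 17.975, 'qpos': [-0.47, 0.792, -0.321, 1.71, 0.356, 0.699, 0.778], 'eef_pos': [507.226, 360.759, 99.568], 'tool_rot': [-3.141, -0.002, -2.959], 'force': [-3.667, -2.457, 8.975], 'torque': [-0.481, 0.96, -1.154], 'width': 12.826, 'gripper_force': 63.4}
```

{"fn": "send_rows", "kwargs": {
  "series": [
    [5,[0,0,0],[0,0,0.2]],
    [5,[0,0,0],[0,0,0]],
    [40,[0,0,0],[0,0,0]],
    [40,[0,0,0],[0,0,0]],
    [40,[0,0,0.5],[0,0,0]],
    [40,[0,0,0.8],[0,0,0]],
    [40,[0,0,0.8],[0,0,0]],
    [40,[0,0,0.4],[0,0,0]]
  ]
}}

```text
clock: 18.98
eef_pos: [508.7, 362.5, 251.2]
tool_rot: [3.14, 0.004, -2.936]
force: [-0.5, -0.2, -0.4]
width: 39.9
gripper_force: 0.0
```

{"fn": "send_rows", "kwargs": {
  "series": [
    [40,[0,0,0],[0,0,0]],
    [40,[0,0,0],[0,0,0]],
    [40,[0,0,0],[0,0,0]]
  ]
}}

```text
clock: 19.35
eef_pos: [507.3, 360.9, 246.7]
tool_rot: [-3.14, -0.003, -2.936]
force: [-0.5, 0.2, -0.5]
width: 40.2
gripper_force: 0.0
```

```bash
python3 kn.py; python3 m.py | head -25
```

```text
[507.35400427 361.03491763 246.84243007] [-3.14057052e+00 -2.36573317e-03 -2.93596426e+00] 19.4 [-0.42  0.62 -0.4   1.59  0.27  0.99  0.87]
572 [102.75627706 104.45246573]
((507.2533264160156, 362.04522705078125), (42.10050964355469, 13.97220516204834), 8.624128341674805)
white 41 [496.23044731 360.13815225 103.34899596]
((506.8998718261719, 362.05535888671875), (137.85020446777344, 127.8360366821289), 8.742244720458984)
redmark 73 [455.74346227 353.93563704  61.13265395]
scene
red 262 [295.4 131.4] mid [439. 223.  23.] ext [55. 58. 33.]
red 30 [323.9 185.3] mid [645. 131.  33.] ext [29. 35. 13.]
red 29 [324.1 200.8] mid [671. 105.  34.] ext [32. 28. 11.]
red 26 [268.9 310. ] mid [ 794. -205.   33.] ext [14. 13.  9.]
yellow 336 [227.4 180.6] mid [437. -44.  23.] ext [56. 57. 33.]
yellow 41 [298.9 207.3] mid [652.  32.  33.] ext [37. 42. 13.]
yellow 37 [299.9 222.9] mid [675.  12.  33.] ext [32. 34. 12.]
green 244 [272.7 144.3] mid [429. 139.  23.] ext [53. 52. 33.]
green 50 [354.  235.2] mid [794.  96.  14.] ext [11. 32.  7.]
blue 286 [249.8 160.9] mid [429.  47.  23.] ext [55. 55. 33.]
blue 30 [268.8 184.8] mid [544.  21.  35.] ext [29. 43. 11.]
blue 30 [272.2 199.6] mid [573.   3.  34.] ext [28. 34. 13.]
blue 3980 [144.4 279.6] mid [ 519. -381.    2.] ext [168. 158.   8.]
blue 117 [206.7 337.9] mid [ 744. -350.   23.] ext [  3. 109.  23.]
orange 289 [296.4  87.2] mid [308. 352.  22.] ext [67. 64. 33.]
orange 432 [159.2 179.4] mid [ 304. -185.   22.] ext [65. 64. 34.]
orange 40 [379.9 176.2] mid [729. 262.  55.] ext [24. 16. 10.]
side
red 136 [216.9 165.1] mid [439. 220.  23.] ext [53. 49. 31.]
red 12 [283.5 166.5] mid [659. 145.  29.] ext [36. 12.  4.]
red 19 [284.2 175.9] mid [649.  99.  27.] ext [34. 20.  9.]
yellow 12 [293.2 194.2] mid [652.  -2.  27.] ext [23. 11.  7.]
yellow 205 [227.1 216.2] mid [436. -46.  23.] ext [51. 46. 31.]
green 25 [221.  180.7] mid [441. 134.  11.] ext [23. 33.  6.]
```

The knob is home: the bar lies at 8.6° against the box's 8.7°, with the white line on the red-mark side. Now the lids.

{"fn": "send_rows", "kwargs": {
  "series": [
    [40,[-0.16,-0.75,0],[0,0,0]],
    [40,[-0.16,-0.75,0],[0,0,0]],
    [40,[-0.16,-0.75,0],[0,0,0]],
    [40,[-0.16,-0.75,0],[0,0,0]],
    [40,[-0.16,-0.75,0],[0,0,0]],
    [40,[-0.16,-0.75,0],[0,0,0]],
    [40,[0,0,0],[0,0,0]],
    [40,[0,0,0],[0,0,0]]
  ]
}}

```text
clock: 20.5
eef_pos: [450.7, 92.2, 248.4]
tool_rot: [3.141, 0.001, -2.936]
force: [0.4, 0.8, 0.4]
width: 40.0
gripper_force: 0.0
```

{"fn": "send_rows", "kwargs": {
  "series": [
    [40,[0,0,0],[0,0,0]],
    [40,[0,0,0],[0,0,0]]
  ]
}}

```text
clock: 20.75
eef_pos: [450.4, 92.7, 248.3]
tool_rot: [3.141, 0.0, -2.934]
force: [-0.4, -0.8, 0.7]
width: 39.7
gripper_force: 0.0
```

```bash
cat > ld.py <<'E'
from m import *
def lids(zbase=0,box=None,name='wrist'):
    d=grab(name);P=cloud(d);H=hsv(d);s=sensors.read_state();print(s['eef_pos'].round(1),s['tool_rot'].round(3),s['clock'])
    for c in ('red','yellow','green','blue'):
        m=np.zeros(P.shape[:2],bool)
        for a,b in R[c]: m|=(H[...,0]>=a)&(H[...,0]<=b)
        m&=(H[...,1]>90)&(H[...,2]>40)&(d['depth']>0)
        m&=(P[...,0]>380)&(P[...,0]<720)&(P[...,1]>-130)&(P[...,1]<270)
        def circ(q): 
            (x,y),r=cv2.minEnclosingCircle(q[:,:2].astype(np.float32)); return round(x,1),round(y,1),round(r,1)
        for nm,k in(('lid',m&(P[...,0]<500)),('dish',m&(P[...,0]>=500))):
            n,L,S,C=cv2.connectedComponentsWithStats(cv2.dilate(k.astype(np.uint8),np.ones((9,9))))
            for i in range(1,n):
                g=P[(L==i)&k]
                if len(g)<25: continue
                zz=np.percentile(g[:,2],99); t=g[g[:,2]>zz-4]; 
                print(c,nm,len(g),'all',circ(g),'top',circ(t),'zmax',zz.round(1),'px',C[i].round(0))
if __name__=='__main__': lids()
E
python3 ld.py
```

```text
[450.4  92.5 248.2] [ 3.141  0.    -2.934] 20.8
red lid 1849 all (436.8, 222.9, 33.0) top (436.6, 222.4, 8.7) zmax 38.0 px [354. 184.]
red dish 346 all (651.9, 121.3, 29.1) top (650.5, 121.0, 28.7) zmax 38.1 px [248. 309.]
yellow lid 2081 all (435.1, -43.2, 32.9) top (435.2, -42.3, 9.2) zmax 37.8 px [155. 141.]
green lid 1886 all (426.2, 138.9, 32.3) top (426.1, 139.0, 8.7) zmax 37.8 px [295. 164.]
green dish 466 all (550.0, 118.8, 29.5) top (550.1, 119.1, 29.4) zmax 38.2 px [260. 253.]
blue lid 2016 all (426.4, 48.4, 32.7) top (426.1, 49.1, 8.8) zmax 37.8 px [227. 149.]
blue dish 469 all (553.0, 16.5, 30.0) top (553.0, 16.5, 30.0) zmax 38.2 px [180. 237.]
```

{"fn": "send_rows", "kwargs": {
  "series": [
    [40,[-0.4,-0.73,-0.34],[0,0,0]],
    [40,[0,0,-0.9],[0,0,0]],
    [40,[0,0,-0.9],[0,0,0]],
    [40,[0,0,-0.7],[0,0,0]],
    [40,[0,0,-0.4],[0,0,0]],
    [40,[0,0,-0.29],[0,0,0]],
    [40,[0,0,0],[0,0,0]],
    [40,[0,0,0],[0,0,0]]
  ]
}}

```text
clock: 21.8
eef_pos: [426.6, 47.9, 36.9]
tool_rot: [3.141, 0.0, -2.936]
force: [0.3, -0.0, -0.1]
width: 39.7
gripper_force: 0.0
```

{"fn": "send_rows", "kwargs": {
  "series": [
    [8,[0,0,0],[0,0,0]],
    [8,[0,0,0],[0,0,0]],
    [8,[0,0,0],[0,0,0]],
    [8,[0,0,0],[0,0,0]]
  ]
}}

```text
clock: 22.3
eef_pos: [426.9, 47.8, 37.5]
tool_rot: [-3.141, 0.002, -2.936]
force: [-0.2, -0.2, 5.9]
width: 15.4
gripper_force: 58.5
```

{"fn": "send_rows", "kwargs": {
  "series": [
    [8,[0,0,0.5],[0,0,0]],
    [8,[0,0,0.4],[0,0,0]],
    [8,[0.5,-0.13,0],[0,0,0]],
    [8,[0.6,-0.13,0],[0,0,0]],
    [8,[0.6,-0.13,0],[0,0,0]],
    [8,[0.41,-0.13,0],[0,0,0]],
    [8,[0,0,0],[0,0,0]],
    [8,[0,0,0],[0,0,0]]
  ]
}}

```text
clock: 23.3
eef_pos: [551.6, 16.8, 90.5]
tool_rot: [3.141, -0.001, -2.935]
force: [0.0, -0.1, -0.1]
width: 15.6
gripper_force: 58.7
```

```bash
python3 ld.py
```

```text
[551.4  16.9  90.6] [ 3.141e+00 -2.000e-03 -2.935e+00] 23.35
yellow lid 7096 all (435.4, -43.6, 33.4) top (435.3, -42.7, 8.9) zmax 38.1 px [203.  39.]
yellow dish 561 all (591.2, 26.3, 51.9) top (541.9, 14.0, 5.5) zmax 147.3 px [251. 317.]
green lid 7641 all (426.2, 138.6, 33.4) top (426.9, 137.9, 9.3) zmax 38.0 px [465.  75.]
green dish 2600 all (546.3, 99.6, 49.0) top (530.7, 56.6, 3.6) zmax 124.4 px [395. 247.]
blue dish 6759 all (551.0, 17.8, 33.3) top (544.2, 16.5, 21.3) zmax 97.2 px [257. 231.]
```

{"fn": "send_rows", "kwargs": {
  "series": [
    [8,[0.025,-0.01,0],[0,0,0]],
    [8,[0,0,-0.15],[0,0,0]],
    [8,[0,0,-0.1],[0,0,0]],
    [8,[0,0,-0.08],[0,0,0]],
    [8,[0,0,0],[0,0,0]],
    [8,[0,0,0],[0,0,0]]
  ]
}}

```text
clock: 24.1
eef_pos: [554.1, 16.0, 70.6]
tool_rot: [3.142, -0.001, -2.936]
force: [-1.7, 0.1, 0.7]
width: 15.6
gripper_force: 59.0
```

{"fn": "send_rows", "kwargs": {
  "series": [
    [40,[0,0,0],[0,0,0]],
    [40,[0,0,0],[0,0,0]],
    [40,[0,0,0.6],[0,0,0]],
    [40,[0,0,0.8],[0,0,0]],
    [40,[-0.4,0.4,0],[0,0,0]],
    [40,[-0.5,0.5,0],[0,0,0]],
    [40,[-0.5,0.5,0],[0,0,0]],
    [40,[-0.73,0.65,0],[0,0,0]]
  ]
}}

```text
clock: 25.1
eef_pos: [426.7, 139.6, 154.8]
tool_rot: [3.141, 0.002, -2.939]
force: [0.4, 1.8, -0.7]
width: 40.2
gripper_force: 0.0
```

{"fn": "send_rows", "kwargs": {
  "series": [
    [40,[0,0,0],[0,0,0]],
    [40,[0,0,0],[0,0,0]],
    [40,[0,0,0],[0,0,0]]
  ]
}}

```text
clock: 25.48
eef_pos: [427.6, 138.0, 154.6]
tool_rot: [-3.141, 0.0, -2.938]
force: [0.5, -0.6, 0.5]
width: 39.7
gripper_force: 0.0
```

```bash
python3 ld.py; python3 -c "
from ld import *
lids(name='scene')"
```

```text
[427.5 138.  154.6] [-3.141  0.    -2.939] 25.525
red lid 3058 all (429.4, 208.3, 49.5) top (425.3, 196.4, 37.0) zmax 38.2 px [335. 216.]
yellow lid 3598 all (435.2, -43.3, 33.3) top (435.2, -42.5, 9.2) zmax 37.8 px [ 71. 162.]
yellow lid 27 all (435.5, 104.3, 14.1) top (423.9, 109.4, 1.5) zmax 226.4 px [137. 362.]
yellow dish 166 all (644.8, 43.0, 13.1) top (637.0, 46.4, 6.7) zmax 38.2 px [137. 362.]
green lid 3231 all (426.5, 138.6, 32.7) top (426.4, 138.9, 8.9) zmax 37.7 px [257. 190.]
green dish 345 all (545.9, 127.9, 27.1) top (541.6, 131.0, 24.0) zmax 37.8 px [232. 298.]
blue lid 83 all (426.1, 84.2, 3.2) top (426.4, 82.3, 1.3) zmax 203.6 px [100. 289.]
blue lid 49 all (436.6, 91.4, 9.3) top (428.6, 93.3, 1.1) zmax 207.7 px [115. 322.]
blue dish 917 all (547.0, 10.7, 30.1) top (543.6, 6.7, 29.4) zmax 43.6 px [102. 279.]
blue dish 78 all (579.0, 24.1, 8.1) top (579.0, 24.1, 8.1) zmax 43.6 px [115. 322.]
[427.4 138.  154.6] [-3.142  0.    -2.938] 25.575
red lid 293 all (439.4, 222.9, 35.5) top (440.0, 221.8, 8.4) zmax 40.0 px [295. 131.]
red dish 107 all (658.8, 121.1, 31.2) top (658.2, 120.2, 29.2) zmax 41.0 px [324. 193.]
yellow lid 367 all (436.9, -44.3, 33.9) top (440.0, -44.4, 8.6) zmax 40.0 px [227. 181.]
yellow dish 136 all (658.2, 24.3, 32.5) top (660.9, 23.1, 29.6) zmax 40.2 px [299. 215.]
green lid 267 all (429.9, 137.7, 31.6) top (431.8, 136.2, 8.4) zmax 40.8 px [273. 144.]
green dish 66 all (554.8, 117.6, 30.1) top (555.9, 117.5, 29.1) zmax 41.3 px [297. 170.]
blue dish 369 all (555.9, 16.0, 32.5) top (557.7, 16.6, 8.8) zmax 72.1 px [271. 189.]
```

{"fn": "send_rows", "kwargs": {
  "series": [
    [40,[-0.02,0.015,-0.6],[0,0,0]],
    [40,[0,0,-0.7],[0,0,0]],
    [40,[0,0,-0.43],[0,0,0]],
    [40,[0,0,-0.3],[0,0,0]],
    [40,[0,0,0],[0,0,0]],
    [40,[0,0,0],[0,0,0]],
    [8,[0,0,0],[0,0,0]],
    [8,[0,0,0],[0,0,0]]
  ]
}}

```text
clock: 26.58
eef_pos: [426.0, 139.7, 33.8]
tool_rot: [3.142, 0.002, -2.937]
force: [-0.4, -0.6, 4.4]
width: 15.8
gripper_force: 58.4
```

{"fn": "send_rows", "kwargs": {
  "series": [
    [8,[0,0,0],[0,0,0]],
    [8,[0,0,0],[0,0,0]]
  ]
}}

```text
clock: 26.82
eef_pos: [426.0, 139.7, 33.8]
tool_rot: [-3.142, 0.002, -2.937]
force: [-0.2, -0.4, 5.3]
width: 15.7
gripper_force: 58.4
```

{"fn": "send_rows", "kwargs": {
  "series": [
    [8,[0,0,0.5],[0,0,0]],
    [8,[0,0,0.4],[0,0,0]],
    [8,[0.5,-0.08,0],[0,0,0]],
    [8,[0.6,-0.09,0],[0,0,0]],
    [8,[0.6,-0.09,0],[0,0,0]],
    [8,[0.36,-0.08,0],[0,0,0]],
    [8,[0,0,0],[0,0,0]],
    [8,[0,0,0],[0,0,0]]
  ]
}}

```text
clock: 27.82
eef_pos: [547.6, 119.5, 86.9]
tool_rot: [3.141, -0.001, -2.936]
force: [-0.8, 0.4, -0.1]
width: 15.7
gripper_force: 58.6
```

```bash
python3 ld.py|grep -E 'green|\['; python3 st.py
```

```text
[547.5 119.7  87. ] [ 3.141e+00 -1.000e-03 -2.935e+00] 27.875
red lid 7863 all (436.8, 222.7, 33.8) top (437.0, 221.9, 9.4) zmax 38.1 px [437.  90.]
red dish 392 all (585.7, 127.4, 50.4) top (537.7, 115.7, 4.4) zmax 144.3 px [246. 318.]
yellow lid 4252 all (444.1, -38.6, 31.7) top (442.3, -40.0, 5.8) zmax 24.6 px [47. 26.]
yellow dish 509 all (601.5, 30.8, 70.9) top (546.8, 65.5, 1.4) zmax 143.6 px [ 91. 303.]
yellow dish 189 all (602.7, 64.6, 59.9) top (547.5, 82.9, 1.9) zmax 139.3 px [142. 322.]
green dish 6703 all (548.0, 120.5, 33.4) top (540.4, 119.2, 21.5) zmax 93.6 px [257. 234.]
blue dish 8118 all (553.6, 16.9, 33.7) top (553.2, 17.4, 9.2) zmax 70.7 px [ 95. 205.]
{'clock': 27.875, 'qpos': [0.108, 0.801, -0.594, 1.888, 0.7, 0.673, 0.863], 'eef_pos': [547.534, 119.688, 87.001], 'tool_rot': [3.141, -0.001, -2.935], 'force': [0.014, 0.0, -1.166], 'torque': [0.014, -0.017, 0.065], 'width': 15.581, 'gripper_force': 58.643}
```

{"fn": "send_rows", "kwargs": {
  "series": [
    [8,[0.03,-0.015,0],[0,0,0]],
    [8,[0,0,-0.15],[0,0,0]],
    [8,[0,0,-0.1],[0,0,0]],
    [8,[0,0,-0.08],[0,0,0]],
    [8,[0,0,0],[0,0,0]],
    [8,[0,0,0],[0,0,0]]
  ]
}}

```text
clock: 28.62
eef_pos: [550.5, 118.6, 66.9]
tool_rot: [3.141, -0.0, -2.936]
force: [-0.7, -0.4, 0.8]
width: 15.8
gripper_force: 58.8
```

{"fn": "send_rows", "kwargs": {
  "series": [
    [40,[0,0,0],[0,0,0]],
    [40,[0,0,0],[0,0,0]],
    [40,[0,0,0.6],[0,0,0]],
    [40,[0,0,0.8],[0,0,0]],
    [40,[-0.4,0.4,0],[0,0,0]],
    [40,[-0.5,0.5,0],[0,0,0]],
    [40,[-0.5,0.5,0],[0,0,0]],
    [40,[-0.5,0.33,0],[0,0,0]]
  ]
}}

```text
clock: 29.62
eef_pos: [435.8, 223.9, 151.4]
tool_rot: [3.14, 0.001, -2.935]
force: [0.2, -0.2, 0.6]
width: 39.8
gripper_force: 0.0
```

{"fn": "send_rows", "kwargs": {
  "series": [
    [40,[0,0,0],[0,0,0]],
    [40,[0,0,0],[0,0,0]],
    [40,[0,0,0],[0,0,0]]
  ]
}}

```text
clock: 30.0
eef_pos: [437.8, 221.4, 151.0]
tool_rot: [-3.141, 0.0, -2.938]
force: [0.4, 0.5, 0.0]
width: 40.0
gripper_force: 0.0
```

```bash
python3 ld.py|grep -E 'red|green|\['
```

```text
[437.7 221.4 151. ] [-3.141  0.    -2.938] 30.05
red lid 3373 all (437.3, 222.8, 33.0) top (436.6, 222.8, 8.7) zmax 37.7 px [258. 191.]
red dish 198 all (633.8, 140.5, 10.4) top (631.1, 139.0, 7.5) zmax 37.6 px [146. 354.]
red dish 58 all (678.2, 111.2, 5.6) top (677.4, 108.7, 3.0) zmax 33.0 px [117. 379.]
yellow lid 627 all (436.0, -23.5, 26.6) top (436.0, -23.5, 26.6) zmax 11.2 px [  8. 140.]
yellow lid 47 all (438.0, 159.6, 2.2) top (438.5, 159.2, 1.7) zmax 219.1 px [ 24. 339.]
yellow dish 215 all (639.3, 11.0, 17.1) top (638.2, 8.9, 15.0) zmax 37.9 px [ 23. 336.]
green lid 102 all (437.0, 174.3, 7.9) top (436.3, 167.3, 1.0) zmax 194.3 px [125. 279.]
green dish 764 all (539.8, 115.0, 30.9) top (539.8, 115.0, 30.9) zmax 43.7 px [127. 271.]
blue dish 3119 all (553.3, 16.8, 33.5) top (551.8, 22.7, 7.3) zmax 68.8 px [ 31. 271.]
```

{"fn": "send_rows", "kwargs": {
  "series": [
    [40,[-0.015,0.015,-0.6],[0,0,0]],
    [40,[0,0,-0.7],[0,0,0]],
    [40,[0,0,-0.4],[0,0,0]],
    [40,[0,0,-0.27],[0,0,0]],
    [40,[0,0,0],[0,0,0]],
    [40,[0,0,0],[0,0,0]],
    [8,[0,0,0],[0,0,0]],
    [8,[0,0,0],[0,0,0]]
  ]
}}

```text
clock: 31.05
eef_pos: [436.5, 223.3, 33.9]
tool_rot: [3.141, 0.002, -2.937]
force: [-0.3, 0.1, 5.0]
width: 16.1
gripper_force: 58.4
```

{"fn": "send_rows", "kwargs": {
  "series": [
    [8,[0,0,0],[0,0,0]],
    [8,[0,0,0],[0,0,0]]
  ]
}}

```text
clock: 31.3
eef_pos: [436.5, 223.2, 33.8]
tool_rot: [3.142, 0.002, -2.936]
force: [-0.8, -0.6, 6.0]
width: 15.9
gripper_force: 58.5
```

{"fn": "send_rows", "kwargs": {
  "series": [
    [8,[0,0,0.5],[0,0,0]],
    [8,[0,0,0.5],[0,0,0]],
    [8,[0.6,0,0],[0,0,0]],
    [8,[0.8,0,0],[0,0,0]],
    [8,[0.8,-0.1,0],[0,0,0]],
    [8,[0.8,-0.1,0],[0,0,0]],
    [8,[0.6,-0.1,0],[0,0,0]],
    [8,[0,0,0],[0,0,0]]
  ]
}}

```text
clock: 32.3
eef_pos: [654.7, 203.1, 92.6]
tool_rot: [-3.141, 0.002, -2.941]
force: [-0.7, 0.6, 0.1]
width: 15.6
gripper_force: 58.6
```

{"fn": "send_rows", "kwargs": {
  "series": [
    [8,[0,0,0],[0,0,0]],
    [8,[0,0,0],[0,0,0]]
  ]
}}

```text
clock: 32.55
eef_pos: [650.5, 205.9, 93.1]
tool_rot: [3.141, -0.001, -2.934]
force: [0.4, 1.2, -0.5]
width: 15.9
gripper_force: 58.6
```

```bash
python3 ld.py; python3 st.py; python3 -c "
from h import *
grab('wrist','w2.png')"
```

```text
[650.7 205.8  93.1] [ 3.142e+00 -1.000e-03 -2.934e+00] 32.6
red dish 2583 all (652.8, 118.9, 32.8) top (653.8, 121.5, 30.1) zmax 38.1 px [134. 201.]
red dish 6816 all (651.0, 207.0, 33.6) top (643.4, 205.6, 21.6) zmax 100.6 px [257. 234.]
yellow dish 1886 all (656.3, 29.9, 29.2) top (657.2, 33.9, 28.2) zmax 38.0 px [ 27. 177.]
green dish 9455 all (550.6, 119.3, 33.6) top (551.5, 120.2, 9.2) zmax 71.1 px [143.  44.]
blue dish 1243 all (562.3, 35.3, 21.7) top (562.5, 46.5, 13.9) zmax 44.0 px [19. 31.]
{'clock': 32.6, 'qpos': [-0.006, 0.932, -0.635, 1.524, 0.65, 0.906, 0.919], 'eef_pos': [650.738, 205.795, 93.134], 'tool_rot': [3.142, -0.001, -2.934], 'force': [-0.25, 0.697, -0.367], 'torque': [-0.035, -0.015, 0.027], 'width': 15.833, 'gripper_force': 58.591}
```

View pics/w2.png

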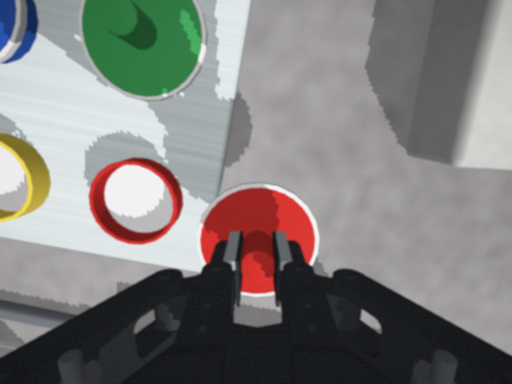

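The picture shows the held red lid at (260,238), the red dish at (136,200) and the yellow dish at (15,178). The green lid is seated at (143,44).

{"fn": "send_rows", "kwargs": {
  "series": [
    [8,[0.05,-0.4,0],[0,0,0]],
    [8,[0,-0.5,0],[0,0,0]],
    [8,[0,-0.52,0],[0,0,0]],
    [8,[0,0,0],[0,0,0]],
    [8,[0,0,0],[0,0,0]],
    [8,[0,0,0],[0,0,0]]
  ]
}}

```text
clock: 33.4
eef_pos: [654.6, 121.9, 93.2]
tool_rot: [3.14, 0.0, -2.934]
force: [0.0, -0.1, -0.6]
width: 15.3
gripper_force: 58.6
```

{"fn": "send_rows", "kwargs": {
  "series": [
    [8,[0,0,-0.15],[0,0,0]],
    [8,[0,0,-0.1],[0,0,0]],
    [8,[0,0,0],[0,0,0]],
    [8,[0,0,0],[0,0,0]]
  ]
}}

```text
clock: 33.9
eef_pos: [654.9, 120.1, 77.8]
tool_rot: [3.141, -0.0, -2.936]
force: [-0.8, -0.0, -1.0]
width: 15.5
gripper_force: 58.6
```

Lower by the last 11 mm, to about 67.

{"fn": "send_rows", "kwargs": {
  "series": [
    [8,[-0.015,0.01,-0.1],[0,0,0]],
    [8,[0,0,-0.08],[0,0,0]],
    [8,[0,0,0],[0,0,0]],
    [8,[0,0,0],[0,0,0]]
  ]
}}

```text
clock: 34.4
eef_pos: [653.9, 120.6, 67.0]
tool_rot: [3.142, -0.0, -2.936]
force: [-0.2, -0.1, -0.1]
width: 15.1
gripper_force: 58.7
```

{"fn": "send_rows", "kwargs": {
  "series": [
    [40,[0,0,0],[0,0,0]],
    [40,[0,0,0],[0,0,0]],
    [40,[0,0,0.6],[0,0,0]],
    [40,[0,0,0.8],[0,0,0]],
    [40,[-0.6,-0.45,0],[0,0,0]],
    [40,[-0.6,-0.45,0],[0,0,0]],
    [40,[-0.6,-0.45,0],[0,0,0]]
  ]
}}

```text
clock: 35.28
eef_pos: [545.0, 38.7, 151.3]
tool_rot: [-3.141, 0.0, -2.936]
force: [0.3, -0.5, 0.1]
width: 40.1
gripper_force: 0.0
```

{"fn": "send_rows", "kwargs": {
  "series": [
    [40,[-0.6,-0.45,0],[0,0,0]],
    [40,[-0.6,-0.45,0],[0,0,0]],
    [40,[-0.64,-0.47,0],[0,0,0]],
    [40,[0,0,0],[0,0,0]],
    [40,[0,0,0],[0,0,0]],
    [40,[0,0,0],[0,0,0]]
  ]
}}

```text
clock: 36.02
eef_pos: [436.9, -41.7, 151.3]
tool_rot: [3.141, 0.002, -2.935]
force: [0.5, -0.8, 1.0]
width: 39.9
gripper_force: 0.0
```

```bash
python3 ld.py;python3 -c "
from ld import *
lids(name='side')"
```

```text
[436.7 -41.7 151.2] [ 3.141e+00  1.000e-03 -2.935e+00] 36.075
yellow lid 3382 all (435.3, -43.1, 33.2) top (434.7, -43.0, 8.9) zmax 37.8 px [255. 189.]
green lid 92 all (425.7, 7.2, 10.3) top (420.3, 2.1, 2.8) zmax 206.5 px [402. 327.]
green lid 58 all (438.9, 2.8, 2.2) top (438.2, 3.7, 1.6) zmax 200.1 px [374. 348.]
green dish 151 all (533.6, 128.1, 15.9) top (533.6, 128.1, 15.9) zmax 44.0 px [403. 327.]
green dish 389 all (565.4, 107.2, 25.5) top (565.4, 107.2, 25.5) zmax 43.6 px [370. 351.]
blue lid 120 all (431.5, -28.1, 15.5) top (417.0, -31.3, 0.8) zmax 214.3 px [290. 315.]
blue dish 1223 all (542.9, 4.1, 27.0) top (542.3, 3.8, 25.0) zmax 47.3 px [282. 307.]
[436.5 -41.8 151.2] [ 3.141e+00  1.000e-03 -2.935e+00] 36.125
red dish 189 all (655.7, 119.8, 32.5) top (655.1, 117.4, 8.1) zmax 71.9 px [284. 169.]
yellow lid 244 all (439.2, -42.2, 33.7) top (438.9, -44.4, 9.6) zmax 38.8 px [227. 216.]
yellow dish 85 all (660.6, 22.3, 31.7) top (659.1, 22.6, 30.3) zmax 36.1 px [293. 189.]
green dish 152 all (552.5, 117.6, 29.5) top (551.7, 113.5, 5.0) zmax 71.2 px [255. 173.]
blue dish 241 all (553.1, 15.3, 33.9) top (554.4, 12.5, 6.9) zmax 72.5 px [262. 192.]
```

{"fn": "send_rows", "kwargs": {
  "series": [
    [40,[-0.02,-0.015,-0.6],[0,0,0]],
    [40,[0,0,-0.7],[0,0,0]],
    [40,[0,0,-0.4],[0,0,0]],
    [40,[0,0,-0.27],[0,0,0]],
    [40,[0,0,0],[0,0,0]],
    [40,[0,0,0],[0,0,0]],
    [8,[0,0,0],[0,0,0]],
    [8,[0,0,0],[0,0,0]]
  ]
}}

```text
clock: 37.12
eef_pos: [434.9, -43.6, 33.8]
tool_rot: [-3.141, 0.002, -2.936]
force: [-1.0, -0.0, 5.0]
width: 15.6
gripper_force: 58.4
```

{"fn": "send_rows", "kwargs": {
  "series": [
    [8,[0,0,0],[0,0,0]],
    [8,[0,0,0],[0,0,0]]
  ]
}}

```text
clock: 37.38
eef_pos: [434.9, -43.6, 33.8]
tool_rot: [-3.141, 0.002, -2.936]
force: [-0.8, 0.7, 6.0]
width: 15.9
gripper_force: 58.4
```

{"fn": "send_rows", "kwargs": {
  "series": [
    [8,[0,0,0.5],[0,0,0]],
    [8,[0,0,0.5],[0,0,0]],
    [8,[0.6,-0.1,0],[0,0,0]],
    [8,[0.8,-0.1,0],[0,0,0]],
    [8,[0.8,-0.05,0],[0,0,0]],
    [8,[0.8,0,0],[0,0,0]],
    [8,[0.65,0,0],[0,0,0]],
    [8,[0,0,0],[0,0,0]]
  ]
}}

```text
clock: 38.38
eef_pos: [655.8, -58.5, 93.0]
tool_rot: [3.141, 0.003, -2.938]
force: [-1.1, 0.5, 0.1]
width: 15.9
gripper_force: 58.6
```

{"fn": "send_rows", "kwargs": {
  "series": [
    [8,[0,0,0],[0,0,0]],
    [8,[0,0,0],[0,0,0]],
    [8,[0,0,0],[0,0,0]]
  ]
}}

```text
clock: 38.75
eef_pos: [652.7, -58.7, 93.1]
tool_rot: [-3.141, -0.001, -2.936]
force: [0.1, 0.8, -1.0]
width: 15.8
gripper_force: 58.6
```

```bash
python3 ld.py|grep -E 'yellow|\['; python3 st.py
```

```text
[652.9 -58.7  93.1] [-3.141 -0.    -2.936] 38.8
red dish 4227 all (654.4, 120.4, 33.5) top (655.1, 115.7, 7.5) zmax 54.7 px [479. 271.]
yellow dish 6896 all (652.8, -57.6, 33.5) top (645.4, -58.9, 21.5) zmax 102.9 px [257. 234.]
yellow dish 2046 all (650.7, 10.3, 45.0) top (631.7, -19.0, 1.9) zmax 127.2 px [370. 243.]
green dish 681 all (559.1, 100.6, 21.9) top (561.2, 96.5, 17.1) zmax 31.3 px [503. 135.]
blue dish 10341 all (553.6, 17.4, 33.8) top (553.7, 16.8, 9.4) zmax 71.0 px [415.  94.]
{'clock': 38.8, 'qpos': [0.42, 0.91, -0.67, 1.609, 0.694, 0.875, 1.253], 'eef_pos': [652.86, -58.725, 93.141], 'tool_rot': [-3.141, -0.0, -2.936], 'force': [0.315, 0.425, -1.112], 'torque': [0.017, 0.029, 0.024], 'width': 15.829, 'gripper_force': 58.644}
```

Yellow dish rim without the finger reflections:

```bash
python3 - <<'E'
from m import *
d=grab('wrist');P=cloud(d);H=hsv(d)
m=(H[...,0]>=20)&(H[...,0]<=34)&(H[...,1]>90)&(P[...,2]>32)&(P[...,2]<42)&(np.hypot(P[...,0]-656,P[...,1]-25)<45)
q=P[m][:,:2].astype(np.float32);print(len(q),cv2.minEnclosingCircle(q),np.percentile(q,[1,99],0))
A=np.c_[2*q,np.ones(len(q))];o=P[m][:,2]>36.5
E
```

```text
1074 ((656.9522094726562, 24.671552658081055), 29.945955276489258) [[627.72725525  -4.6994817 ]
 [679.500755    53.20940567]]
```

{"fn": "send_rows", "kwargs": {
  "series": [
    [8,[0.06,0.4,0],[0,0,0]],
    [8,[0,0.5,0],[0,0,0]],
    [8,[0,0.48,0],[0,0,0]],
    [8,[0,0,0],[0,0,0]],
    [8,[0,0,-0.15],[0,0,0]],
    [8,[0,0,-0.1],[0,0,0]],
    [8,[0,0,0],[0,0,0]],
    [8,[0,0,0],[0,0,0]]
  ]
}}

```text
clock: 39.85
eef_pos: [657.0, 23.7, 77.8]
tool_rot: [3.142, -0.0, -2.937]
force: [-0.2, 0.0, 0.4]
width: 15.8
gripper_force: 58.7
```

{"fn": "send_rows", "kwargs": {
  "series": [
    [8,[0,0.005,-0.1],[0,0,0]],
    [8,[0,0,-0.08],[0,0,0]],
    [8,[0,0,0],[0,0,0]],
    [8,[0,0,0],[0,0,0]]
  ]
}}

```text
clock: 40.35
eef_pos: [656.9, 24.6, 67.0]
tool_rot: [3.142, -0.0, -2.936]
force: [0.3, 0.4, -0.3]
width: 15.7
gripper_force: 58.8
```

{"fn": "send_rows", "kwargs": {
  "series": [
    [40,[0,0,0],[0,0,0]],
    [40,[0,0,0],[0,0,0]],
    [40,[0,0,0.6],[0,0,0]],
    [40,[0,0,0.8],[0,0,0]],
    [40,[0,0,0.8],[0,0,0]],
    [5,[0,0,0.6],[0,0,0]],
    [5,[0,0,0],[0,0,0]],
    [5,[0,0,0],[0,0,0]]
  ]
}}

```text
clock: 41.35
eef_pos: [656.5, 24.2, 234.4]
tool_rot: [-3.141, -0.001, -2.936]
force: [-0.2, 0.1, -0.8]
width: 5.0
gripper_force: 0.0
```

```bash
python3 - <<'E'
from ld import *
lids(name='scene'); lids(name='side')
for n in('scene','side'):
    d=grab(n,n+'2.png');P=cloud(d);H=hsv(d)
    m=(np.abs(P[...,2]-14)<4)&(np.abs(P[...,0]-560)<110)&(np.abs(P[...,1]+260)<130)&(H[...,1]<60)
    c,L,S,C=cv2.connectedComponentsWithStats(m.astype(np.uint8)); i=1+S[1:,4].argmax()
    print('stand base',S[i,4],cv2.minEnclosingCircle(P[L==i][:,:2].astype(np.float32)))
    m=(P[...,2]>100)&(np.abs(P[...,0]-555)<90)&(np.abs(P[...,1]+240)<110)&(P[...,2]<150); print('head',m.sum(),np.median(P[m],0))
    m=(H[...,0]>=105)&(H[...,0]<=125)&(H[...,1]>120)&(np.abs(P[...,2])<6)&(P[...,1]<-250)&(P[...,0]<630)
    print('mat',cv2.minEnclosingCircle(P[m][:,:2].astype(np.float32)))
E
```

```text
[656.2  24.1 233.8] [-3.141e+00 -2.000e-03 -2.936e+00] 41.4
red dish 383 all (656.1, 121.0, 33.1) top (657.3, 120.5, 8.4) zmax 73.4 px [325. 191.]
yellow dish 428 all (658.3, 24.6, 33.9) top (661.0, 24.6, 9.0) zmax 73.6 px [300. 212.]
green dish 34 all (591.2, 48.2, 102.1) top (658.4, -16.1, 0.0) zmax 320.4 px [290. 164.]
blue dish 367 all (555.1, 16.6, 33.1) top (558.4, 15.1, 9.1) zmax 73.7 px [271. 189.]
[656.1  24.2 233.6] [ 3.142e+00 -3.000e-03 -2.936e+00] 41.45
red dish 191 all (653.6, 119.2, 33.0) top (657.6, 117.9, 8.9) zmax 70.6 px [284. 169.]
yellow dish 219 all (656.8, 25.5, 33.8) top (659.0, 23.7, 8.1) zmax 70.8 px [293. 186.]
green dish 152 all (552.7, 117.2, 30.3) top (552.1, 114.3, 5.3) zmax 71.4 px [255. 172.]
blue dish 240 all (554.8, 16.5, 33.9) top (556.3, 14.0, 8.2) zmax 70.7 px [262. 192.]
stand base 1367 ((508.65716552734375, -222.65663146972656), 66.0962142944336)
head 228 [ 511.58774884 -225.77738184  126.64677045]
mat ((517.9774780273438, -376.7616271972656), 94.8294677734375)
stand base 1228 ((507.4342956542969, -225.03990173339844), 65.92347717285156)
head 213 [ 502.01438866 -233.70584827  122.35804937]
mat ((516.1472778320312, -377.214599609375), 94.11164093017578)
```

View pics/scene2.png

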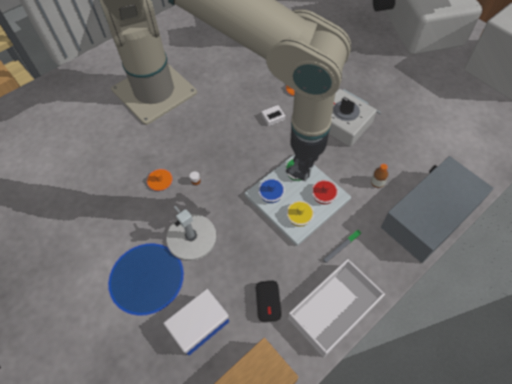

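The picture shows the stand knocked to (191,237), and the depth images put it at about (508,−224). The mat, at (146,279), is still at about (516,−377). All four lids are seated. I will push along −y with the fingers straddling the base edge.

{"fn": "send_rows", "kwargs": {
  "series": [
    [40,[-0.5,-0.48,0],[0,0,-1]],
    [40,[-0.5,-0.48,0],[0,0,-1]],
    [40,[-0.5,-0.48,0],[0,0,-1]],
    [40,[-0.5,-0.48,0],[0,0,-1]],
    [40,[-0.47,-0.48,0],[0,0,-1]],
    [40,[0,0,0],[0,0,-1]],
    [40,[0,0,0],[0,0,-1]],
    [40,[0,0,0],[0,0,-1]]
  ]
}}

```text
clock: 42.55
eef_pos: [508.4, -119.5, 234.6]
tool_rot: [-3.142, -0.001, 2.646]
force: [0.2, 0.5, -0.3]
width: 40.0
gripper_force: 0.0
```

{"fn": "send_rows", "kwargs": {
  "series": [
    [40,[0,0,0],[0,0,-1]],
    [40,[0,0,0],[0,0,-1]],
    [40,[0,0,0],[0,0,-1]],
    [40,[0,0,0],[0,0,-1]],
    [40,[0,0,0],[0,0,-1]],
    [40,[0,0,0],[0,0,-1]],
    [40,[0,0,0],[0,0,-1]],
    [40,[0,0,0],[0,0,-1]]
  ]
}}

```text
clock: 43.55
eef_pos: [508.5, -119.2, 234.5]
tool_rot: [-3.141, -0.001, 1.948]
force: [0.1, 0.0, 0.7]
width: 40.4
gripper_force: 0.0
```

{"fn": "send_rows", "kwargs": {
  "series": [
    [40,[0,0,0],[0,0,-1]],
    [40,[0,0,0],[0,0,-1]],
    [40,[0,0,0],[0,0,-1]],
    [40,[0,0,0],[0,0,-1]],
    [40,[0,0,0],[0,0,0]],
    [40,[0,0,0],[0,0,0]],
    [40,[0,0,0],[0,0,0]]
  ]
}}

```text
clock: 44.42
eef_pos: [508.7, -119.4, 235.0]
tool_rot: [-3.141, -0.0, 1.603]
force: [-0.4, -0.4, 0.4]
width: 40.1
gripper_force: 0.0
```

```bash
cat > sd.py <<'E'
from m import *
def st(ns=('scene','side','wrist')):
  s=sensors.read_state();print(s['eef_pos'].round(1),s['tool_rot'].round(3),s['clock'])
  for n in ns:
    d=grab(n);P=cloud(d);H=hsv(d)
    m=(np.abs(P[...,2]-14)<4)&(np.abs(P[...,0]-520)<110)&(P[...,1]<-140)&(P[...,1]>-470)&(H[...,1]<70)&(H[...,2]>90)
    c,L,S,C=cv2.connectedComponentsWithStats(m.astype(np.uint8))
    if c>1:
        i=1+S[1:,4].argmax();print(n,'base',S[i,4],np.round(cv2.minEnclosingCircle(P[L==i][:,:2].astype(np.float32))[0],1),round(cv2.minEnclosingCircle(P[L==i][:,:2].astype(np.float32))[1],1))
    m=(H[...,0]>=105)&(H[...,0]<=125)&(H[...,1]>120)&(np.abs(P[...,2])<6)&(P[...,1]<-250)&(P[...,0]<630)
    if m.sum()>50: q=cv2.minEnclosingCircle(P[m][:,:2].astype(np.float32));print(n,'mat',np.round(q[0],1),round(q[1],1))
if __name__=='__main__': st()
E
python3 sd.py
```

```text
[ 508.7 -119.4  235. ] [-3.141 -0.     1.603] 44.425
scene base 1381 [ 507.5 -224.8] 66.2
scene mat [ 517.  -374.9] 94.7
side base 1271 [ 504.8 -223.7] 66.5
side mat [ 515.8 -376.3] 94.5
wrist base 4650 [ 504.2 -223.4] 64.9
wrist mat [ 515.  -331.6] 73.5
```

{"fn": "send_rows", "kwargs": {
  "series": [
    [40,[-0.07,0,-0.6],[0,0,0]],
    [40,[0,0,-0.9],[0,0,0]],
    [40,[0,0,-0.9],[0,0,0]],
    [40,[0,0,-0.6],[0,0,0]],
    [40,[0,0,-0.4],[0,0,0]],
    [40,[0,0,-0.18],[0,0,0]],
    [40,[0,0,0],[0,0,0]],
    [40,[0,0,0],[0,0,0]]
  ]
}}

```text
clock: 45.58
eef_pos: [505.3, -119.6, 21.2]
tool_rot: [3.14, 0.0, 1.602]
force: [0.1, 0.1, 0.1]
width: 40.1
gripper_force: 0.0
```

{"fn": "send_rows", "kwargs": {
  "series": [
    [40,[0,-0.15,0],[0,0,0]],
    [40,[0,-0.15,0],[0,0,0]],
    [40,[0,-0.15,0],[0,0,0]],
    [40,[0,-0.15,0],[0,0,0]],
    [40,[0,-0.15,0],[0,0,0]],
    [40,[0,0,0],[0,0,0]]
  ]
}}

```text
clock: 46.32
eef_pos: [504.3, -164.0, 20.3]
tool_rot: [-3.141, -0.001, 1.602]
force: [-1.4, 3.0, 1.9]
width: 39.9
gripper_force: 1.5
```

```bash
python3 sd.py; python3 st.py
```

```text
[ 504.3 -164.    20.3] [-3.141e+00 -1.000e-03  1.602e+00] 46.325
scene base 1391 [ 509.1 -235.5] 65.3
scene mat [ 518.1 -376.2] 94.5
side base 1302 [ 505.1 -234.6] 68.0
side mat [ 516.5 -377.1] 94.3
wrist base 4744 [ 504.9 -192.3] 28.6
{'clock': 46.475, 'qpos': [0.384, 0.829, -0.186, 1.996, 0.404, 0.353, -0.093], 'eef_pos': [504.325, -164.016, 20.272], 'tool_rot': [-3.141, -0.001, 1.602], 'force': [-1.896, 2.896, 1.19], 'torque': [0.718, 0.221, -0.037], 'width': 40.29, 'gripper_force': 1.702}
```

{"fn": "send_rows", "kwargs": {
  "series": [
    [40,[0.015,-0.15,0],[0,0,0]],
    [40,[0.015,-0.15,0],[0,0,0]],
    [40,[0.015,-0.15,0],[0,0,0]],
    [40,[0.015,-0.15,0],[0,0,0]],
    [40,[0.015,-0.15,0],[0,0,0]],
    [40,[0.015,-0.15,0],[0,0,0]],
    [40,[0.015,-0.15,0],[0,0,0]],
    [40,[0,-0.1,0],[0,0,0]]
  ]
}}

```text
clock: 47.48
eef_pos: [511.2, -231.9, 20.3]
tool_rot: [3.141, -0.002, 1.603]
force: [-0.2, 6.4, 2.9]
width: 40.3
gripper_force: 3.3
```

```bash
python3 sd.py; python3 st.py
```

```text
[ 511.2 -231.9   20.3] [ 3.141e+00 -2.000e-03  1.603e+00] 47.475
scene base 1491 [ 517.3 -302.8] 65.6
scene mat [ 517.8 -376. ] 94.1
side base 1523 [ 513.4 -304.4] 66.3
side mat [ 517. -378.] 94.3
wrist base 4741 [ 511.9 -261.6] 28.7
{'clock': 47.625, 'qpos': [0.523, 0.853, -0.227, 1.909, 0.421, 0.425, 0.017], 'eef_pos': [511.099, -232.923, 20.267], 'tool_rot': [3.141, -0.001, 1.602], 'force': [-0.12, 4.085, 0.156], 'torque': [0.812, -0.037, -0.004], 'width': 39.864, 'gripper_force': 2.055}
```

{"fn": "send_rows", "kwargs": {
  "series": [
    [40,[0.01,-0.16,0],[0,0,0]],
    [40,[0.01,-0.16,0],[0,0,0]],
    [40,[0.01,-0.16,0],[0,0,0]],
    [40,[0.01,-0.16,0],[0,0,0]],
    [40,[0.01,-0.16,0],[0,0,0]],
    [40,[0,-0.16,0],[0,0,0]],
    [40,[0,-0.14,0],[0,0,0]],
    [40,[0,-0.1,0],[0,0,0]]
  ]
}}

```text
clock: 48.62
eef_pos: [514.0, -303.9, 20.3]
tool_rot: [-3.141, -0.002, 1.603]
force: [-0.1, 8.0, 3.3]
width: 39.8
gripper_force: 3.5
```

{"fn": "send_rows", "kwargs": {
  "series": [
    [40,[0,0,0],[0,0,0]],
    [40,[0,0.2,0],[0,0,0]],
    [40,[0,0.5,0],[0,0,0]],
    [40,[0,0.3,0.8],[0,0,0]],
    [40,[0,0,0.9],[0,0,0]],
    [40,[0,0,0.9],[0,0,0]],
    [40,[0,0,0.9],[0,0,0]],
    [40,[0,0,0],[0,0,0]]
  ]
}}

```text
clock: 49.62
eef_pos: [516.4, -246.6, 234.8]
tool_rot: [3.133, 0.005, 1.601]
force: [0.0, -1.0, -1.3]
width: 39.8
gripper_force: 0.0
```

{"fn": "send_rows", "kwargs": {
  "series": [
    [40,[0,0,0],[0,0,0]],
    [40,[0,0,0],[0,0,0]]
  ]
}}

```text
clock: 49.88
eef_pos: [512.8, -245.2, 228.7]
tool_rot: [-3.139, -0.001, 1.602]
force: [-0.6, -0.5, -0.2]
width: 40.2
gripper_force: 0.0
```

```bash
python3 sd.py; python3 -c "
from ld import *
lids(name='side');lids(name='scene');grab('scene','scene3.png')"; python3 - <<'E'
from m import *
a=cv2.imread('pics/scene3.png');b=grab('side')['img'][...,::-1]
cv2.imwrite('pics/fin.png',np.hstack([cv2.resize(a[70:340,90:400],(400,348)),cv2.resize(b[100:350,140:425],(400,348))]))
E
```

```text
[ 512.8 -245.2  228.7] [-3.139e+00 -1.000e-03  1.602e+00] 49.875
scene base 1601 [ 519.8 -376.9] 65.7
scene mat [ 517.7 -376.4] 94.3
side base 1797 [ 517.8 -377.4] 65.7
side mat [ 516.2 -376.7] 93.3
wrist base 4687 [ 515.5 -376. ] 65.1
wrist mat [ 515.  -375.3] 94.4
[ 513.5 -245.2  229.3] [-3.140e+00 -1.000e-03  1.602e+00] 50.075
yellow dish 90 all (657.0, 23.7, 32.3) top (658.7, 22.6, 30.4) zmax 46.4 px [294. 188.]
blue dish 84 all (564.3, 10.7, 29.2) top (571.3, 7.6, 23.9) zmax 48.3 px [267. 193.]
[ 513.6 -245.2  229.5] [-3.140e+00 -1.000e-03  1.602e+00] 50.125
red dish 382 all (657.7, 123.0, 34.3) top (657.3, 121.0, 8.7) zmax 73.4 px [325. 191.]
yellow dish 432 all (659.0, 24.5, 33.7) top (661.4, 25.4, 9.1) zmax 73.0 px [300. 212.]
green dish 316 all (553.3, 119.9, 31.4) top (554.6, 118.7, 8.7) zmax 73.3 px [298. 167.]
blue dish 368 all (556.3, 16.4, 32.9) top (557.8, 16.5, 9.1) zmax 72.7 px [271. 189.]
```

View pics/fin.png

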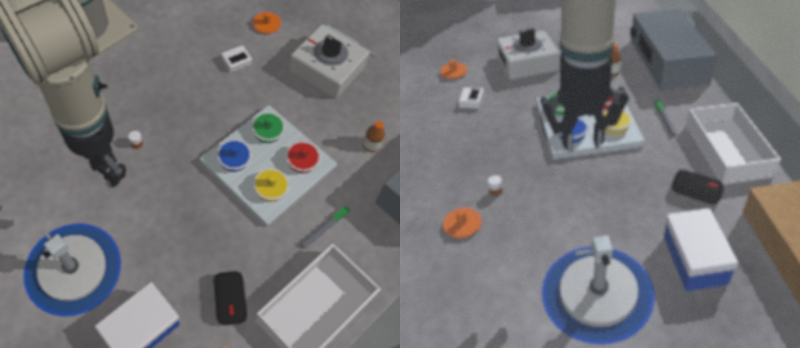

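The picture shows the stand centred on the mat at crop pixel (72,268), upright, and all four lids seated level on their dishes. The knob is home and the gripper is clear. I hand the job in.

```bash
python3 -c "
from cell import ctrl
print(ctrl.finish_job())"
```

```text
the job is handed in; nothing more can be done
None
```

The job is done and handed in at about 50 s: the knob was turned to its zero stop first, all four dishes are covered with their own lids, and the stand is centred upright on the mat, all checked in the camera images (no verdict came back).

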